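# Swap the flat cell in the rover with the charged cell in the charger

### The arm

A 7-joint arm with a two-finger parallel gripper is mounted at the origin on the work surface. World frame = base frame: x ahead of the robot, y to its left, z up, the work surface at z = 0. Lengths are in m, angles in rad, forces in N, time in s.
With the tool pointing down it reaches from about 0.4 to 0.85 m from the base axis. Payload 10.4 kg.
Tool frame: the origin (TCP) lies between the finger pads; the fingertips stand 22 mm ahead of it and the grasp point (between the pads) lies 3 mm ahead of it; z points along the fingers, y is the line along which they close (so a half turn about z gives the same grasp; the last joint's range is limited). The gripper opens to 85 mm and grips with 20 to 120 N. Pads are 22 mm wide; open, the fingers measure 114 mm over their backs; the gripper's body (76 mm by 85 mm) begins 54 mm behind the grasp point. The pads swing forward as they close: fully open they stand 13 mm farther back than shut.
Start: joints at [1.129, 0.332, -0.065, 1.46, 0.022, 1.35, -0.088], TCP at [0.254, -0.571, 0.253] pointing down, gripper open.
Joint ranges: [-2.6, 2.6], [-0.5, 2.12], [-1.47, 1.34], [0.16, 2.42], [-1.27, 4.41], [0.06, 2.06], [-2.6, 2.6]. Speed limits (rad/s): [2.22, 2.22, 2.79, 2.79, 3.14, 3.14, 3.14].

### API

Orientations are given as a unit quaternion [x, y, z, w].
In Python, from workcell import manip, camera, ticket, boxes_of, outline_of gives the robot as it stands.
- The arm moves only by the tool carry_out, never from a script. Its argument "deltas" is a list of rows, each a list of 5 numbers: the shift along the tool's x, y, z as a fraction of full scale, then the turn about the tool's z as a fraction of full scale, then the opening, from -1 (shut) to 1 (fully open), so that 0 is half open. In form: [[tx, ty, tz, spin, gripper], ...]. A call has 1 to 20 rows; each row is the pose to reach, as a shift and turn from the pose commanded when the call began, along the tool's axes at that moment; what a row does not reach only later rows make up. Full scale, the value 1, is 150 mm for a shift and 30 degrees for a turn. A row lasts 1/8 s, in which the tool goes at most 62.5 mm and 10.7 degrees, less where a joint would pass 70% of its speed; a pose out of reach is approached as far as the arm can. A call with a number of a shift or a turn outside -1 to 1 is refused whole. A call with a gripper value outside its range is refused whole. The fingers move at their own pace and stop on an object; "force" is the grip in N (left out, the last holds). Time passes only in rows, so rows that repeat a pose let the fingers close. It gives the time, the measured TCP pose, the force, the opening and the grip force at its end, in the units of the state.
- manip.get_obs(): the state, without advancing time (a new reading comes with each control period).
- camera(name): name is "scene" or "top" or "wrist"; returns a dict with "img" (384x512x3 uint8, red, green, blue), "depth" (384x512 float32, m along the optical axis (not along the pixel's ray), 0 where there is no reading), "vertical_fov" (degrees; the focal length in pixels is half the picture's height over the tangent of half this angle, whatever the lens; pixels are square), "cx", "cy" (the principal point, pixels), "R" (3x3) and "t" (3): a world point X has camera coordinates R X + t. Camera axes: x right, y down, z forward; pixel columns grow to the right and rows downward; lengths in m; the calibration is good to about 2 mm. A picture is of the moment at which its call begins.
- ticket.hand_in(): hands the job in; it is judged then, once.
Trained networks look in a picture, given as the dict that the camera call returned (one of the last four; its "shot" number tells which), for a name from the list of things; names that differ only in an ending like _2 or _b are one class to them, and where a whole thing is asked for, a point or a joint stands for the part that bears it (a point fixed in the world has none). Each returns a list of dicts, best first, with "conf" (0 to 1); they miss things now and then, are a little off and sometimes report something else, mostly with a low value. They report only what shows in the picture. A call takes as long as a camera call. They do not tell look-alikes from the thing itself.
- boxes_of(query, picture): "position" ([x, y, z] in m, in world coordinates, good to about 4 mm: the middle of the surface that is visible of it).
- outline_of(query, picture): "region" (384x512 bool, what is visible of it).
The state is a dict: "clock": time; "joint_pos": joint angles; "joint_velocities": joint speeds; "tau": joint torques, N m; "position": TCP position; "ee_rot": TCP orientation; "ft_force": force on the tool from outside, world axes, zero at the start; "torque": the same for the moment, N m; "grip_width": opening from 0.0 (shut) to 1.0 (fully open); "grasp_force": force on a finger pad.
Only numpy, scipy, OpenCV 4.12 (cv2) and the standard library are available. Lean on these libraries where they do the work, as an engineer would, in place of code of your own. Each camera call takes 0.05 s, during which the arm holds its last target. There are 200 camera calls.

### The job

Swap the two battery cells: the flat one in the rover goes into the charger, and the charged one in the charger goes into the rover. Each cell must end up lying fully home in the other's bay with its plus end against the plus contact and held there by the sprung contact; one of them can be parked in the white rack meanwhile. Leave the multimeter, the servo and the screwdriver where they lie.

Things in the scene. Friction and masses are not known exactly. Their poses are not given: they have to be found in the camera images.
- flat_cell_center (a point): Centre of the flat cell, which starts home in the rover's bay: a loose grey cylinder 26 mm in diameter, 66 mm long with the 2 mm button (9 mm across) on its plus end, about 90 g. The point is on its axis, 33 mm from either end. x runs along the cell towards the plus end (the cell may roll about it).
- flat_cell_plus_end (a point): Tip of the flat cell's button, on its axis, 33 mm along x from its centre.
- charged_cell_center (a point): Centre of the charged cell, the same kind of cell, which lies in the charger's bay at the start. Same axes.
- charged_cell_plus_end (a point): Tip of the charged cell's button, 33 mm along x from its centre.
- rover_bay (a point): Where a cell's centre lies when home in the bay on the plywood deck of a four-wheeled rover (240 x 194 mm, fixed; deck from x = -102 to +138 mm). x: from the sprung minus contact to the plus contact; z up. The cell lies level in a V cradle (x -32 to +31 mm, 23 mm wide), its flanks free down to the deck, 31 mm below this point. Only the plus wall rises above this point.
- rover_plus (a point): Centre of the face of the rover's fixed plus contact, on a wall 38 mm wide and 10 mm thick that rises 20 mm above this point; 33 mm along x from rover_bay, same axes.
- rover_lip (a point): Lower front edge of a lip on top of the plus wall: it overhangs the bay by 5 mm (to x = +28, z = +15.5 mm from rover_bay), 2.5 mm above a cell that is home, with 3 mm of the plus shoulder under it. So a cell does not lift straight out: push it back first, to the contact's stop. Pressed down into its cradle it binds; raised 1 to 2 mm it slides freely.
- rover_stop (a point): Top edge of the sprung minus contact's face when pushed back to its hard stop: x = -38, z = -1 mm from rover_bay. A metal plate 18 mm wide, 8 mm high, moving along x: face at -33 mm with a cell home (4 N), -26 mm with the bay empty (2 N), 5 N at the stop; its carriage behind is no higher. At the stop a cell clears the lip by 2 mm.
- charger_bay (a point): Where a cell's centre lies when home in the charger's bay: a low black box, 160 x 64 mm, fixed, this point 42 mm above the table and 30 mm above its shell. Bay as the rover's. A level cell cannot enter an empty bay: it goes in minus end first, plus end tilted up about 30 degrees, pushes the contact to its stop, is tipped down and let go; the spring moves it under the lip.
- charger_plus (a point): Centre of the face of the charger's plus contact, 33 mm along x from charger_bay. Same sizes as in the rover.
- charger_lip (a point): Lower front edge of the lip over the charger's plus contact. Same sizes as in the rover.
- charger_stop (a point): Top edge of the charger's sprung minus contact's face when pushed back to its hard stop. Same sizes as in the rover.
- rack_left (a point): Free parking place: where a cell's centre lies in the left (+y) groove of a white rack (80 x 100 mm, fixed). A V cradle along the rack's x axis, open above, 72 mm long inside between two 3 mm end plates that rise to 8 mm below this point. 33 mm above the table, 28 mm above the rack's base plate; the cell's flanks are free.
- rack_right (a point): The same for the right (-y) groove, 60 mm beside the left one.
- multimeter: Black hand multimeter lying on the table beyond the work, 160 x 78 x 34 mm, origin under its centre. To be left alone.
- servo: Small black servo motor standing on the table on the robot's side of the work, 55 x 20 x 42 mm, origin under its centre. To be left alone.
- screwdriver: Screwdriver 150 mm long lying on the table on the robot's side of the work. To be left alone.
Mind the look-alikes: they are no part of the job. What is shaped like the part that bears flat_cell_center but blue is not meant.

How it is judged:
At the end, for the whole second after the job is handed in: The flat cell lies home in the charger's bay and the charged cell in the rover's bay: each cell's centre within 4 mm of the bay point and its plus end within 4 mm of the plus contact (distance between flat_cell_center and charger_bay below 0.004 m and distance between flat_cell_plus_end and charger_plus below 0.004 m and distance between charged_cell_center and rover_bay below 0.004 m and distance between charged_cell_plus_end and rover_plus below 0.004 m); the robot touches nothing.
It fails at once if the multimeter is moved more than 20 mm (distance of multimeter from where it was at the start of the episode above 0.02 m).
It fails at once if the servo is moved more than 20 mm (distance of servo from where it was at the start of the episode above 0.02 m).
It fails at once if the screwdriver is moved more than 20 mm (distance of screwdriver from where it was at the start of the episode above 0.02 m).
It also fails if it takes over 72 s, if anything falls off the work surface, if the arm or the gripper's body presses on something with over 40 N, if the wrist force passes 120 N, or if a joint passes its speed limit or range.

## Working session

There is one attempt and no reset: what is moved stays moved. The work goes in short steps, Python scripts to look and compute and a tool call to move; the robot and the scene stay as the last step left them, time stands still between calls to the robot, and variables do not carry over. Pictures are saved under pics/ and viewed, at most 10 in all, crops included, and the job is handed in when it is done.

Besides the shell and the picture viewer there is one more tool, called after "Request:" by a JSON object that holds its "name" and its "arguments". carry_out: Moves the arm, as the interface text tells. Its arguments: {"type":"object","properties":{"deltas":{"type":"array","items":{"type":"array","items":{"type":"number"}}},"force":{"type":"number"}},"required":["deltas"]}

```bash
mkdir -p pics
cat > h.py <<'E'
import numpy as np, cv2
from workcell import manip, camera, ticket, boxes_of, outline_of
from scipy.spatial.transform import Rotation as Ro
def K(p): 
    f=p["img"].shape[0]/2/np.tan(np.radians(p["vertical_fov"])/2); return f,p["cx"],p["cy"]
def world(p,u,v,d=None):
    f,cx,cy=K(p)
    if d is None: d=p["depth"][v,u]
    c=np.stack([(u-cx)/f*d,(v-cy)/f*d,d],-1)
    return (c-p["t"])@p["R"]
def cloud(p):
    v,u=np.mgrid[:384,:512]; return world(p,u,v,p["depth"])
def proj(p,X):
    f,cx,cy=K(p); c=p["R"]@np.asarray(X)+p["t"]; return np.array([c[0]/c[2]*f+cx,c[1]/c[2]*f+cy])
def save(p,n,crop=None,s=1):
    im=p["img"][:,:,::-1]
    if crop: im=im[crop[1]:crop[3],crop[0]:crop[2]]
    cv2.imwrite("pics/"+n,cv2.resize(im,None,fx=s,fy=s,interpolation=cv2.INTER_CUBIC))
E
python3 - <<'E'
from h import *
np.set_printoptions(precision=4,suppress=True)
a=camera("top");b=camera("scene")
save(a,"top.png",s=1.5);save(b,"scene.png",s=1.5)
for n,p in(("top",a),("scene",b)):
  print(n,"cam at",-p["R"].T@p["t"])
  for q in["flat_cell_center","charged_cell_center","rover_bay","charger_bay","rack_left","rack_right","rover_plus","charger_plus","rover_lip","charger_lip","rover_stop","charger_stop","multimeter","servo","screwdriver"]:
    print(q,[(np.round(d["position"],3).tolist(),round(d["conf"],2),proj(p,d["position"]).round().tolist()) for d in boxes_of(q,p)][:4])
o=manip.get_obs();print(o)
E
```

```text
top cam at [ 0.4279 -0.0391  1.0476]
flat_cell_center [([0.33, -0.325, 0.027], 0.75, [381.0, 299.0]), ([0.547, -0.238, 0.11], 0.67, [348.0, 208.0]), ([0.738, -0.268, 0.027], 0.58, [349.0, 139.0]), ([0.597, 0.001, 0.009], 0.48, [247.0, 196.0])]
charged_cell_center [([0.6, 0.202, 0.051], 0.53, [167.0, 194.0])]
rover_bay [([0.519, -0.235, 0.075], 0.97, [344.0, 221.0]), ([0.62, 0.204, 0.009], 0.53, [170.0, 189.0])]
charger_bay [([0.613, 0.203, 0.014], 0.85, [170.0, 191.0])]
rack_left [([0.599, 0.003, 0.002], 0.61, [247.0, 196.0])]
rack_right [([0.599, 0.002, 0.008], 0.75, [247.0, 195.0])]
rover_plus [([0.516, -0.235, 0.073], 0.8, [344.0, 222.0]), ([0.369, 0.045, 0.036], 0.42, [230.0, 286.0])]
charger_plus [([0.618, 0.204, 0.013], 0.68, [170.0, 190.0])]
rover_lip [([0.514, -0.237, 0.071], 0.66, [345.0, 223.0])]
charger_lip [([0.619, 0.199, 0.012], 0.65, [172.0, 189.0])]
rover_stop [([0.519, -0.238, 0.074], 0.64, [345.0, 221.0])]
charger_stop [([0.617, 0.207, 0.005], 0.56, [170.0, 190.0]), ([0.55, -0.242, 0.113], 0.53, [350.0, 206.0])]
multimeter [([0.805, -0.022, 0.037], 0.9, [254.0, 116.
[... 1166 characters left out ...]
ter [([0.824, -0.034, 0.034], 0.89, [318.0, 269.0])]
servo [([0.378, 0.043, 0.031], 0.73, [248.0, 150.0]), ([0.602, 0.204, 0.051], 0.45, [333.0, 169.0])]
screwdriver []
{'clock': 1.6, 'joint_pos': array([ 1.1294,  0.3322, -0.0647,  1.4601,  0.0216,  1.3499, -0.0885]), 'joint_velocities': array([-0.    ,  0.0017,  0.0006,  0.0009,  0.    , -0.0018, -0.0005]), 'tau': array([  0.0011, -62.5221,   0.0497, -39.182 ,   0.0166,   0.0019,
        -0.    ]), 'position': array([ 0.2542, -0.571 ,  0.2533]), 'ee_rot': array([0.9781, 0.2079, 0.    , 0.0001]), 'ft_force': array([ 0.372 , -1.0502,  0.9112]), 'torque': array([ 0.015 ,  0.0044, -0.0196]), 'grasp_force': 0.0, 'grip_width': 1.0006461079551374}
```

View pics/top.png

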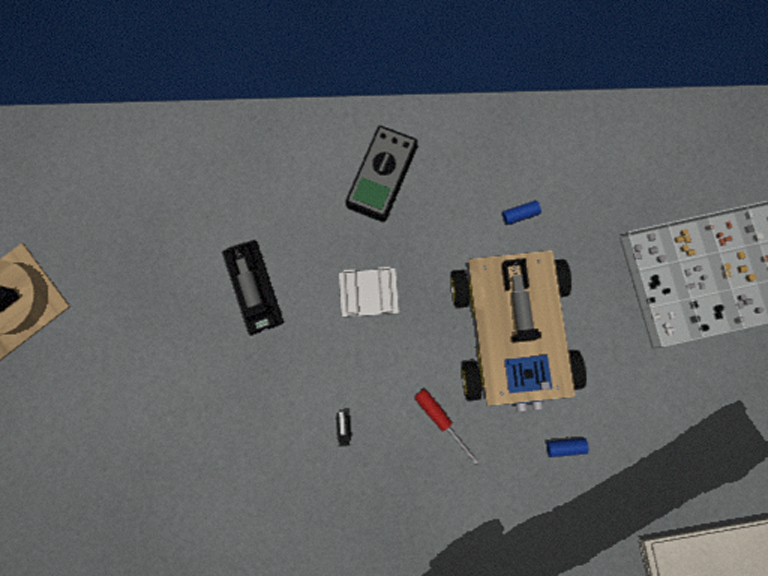

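View pics/scene.png

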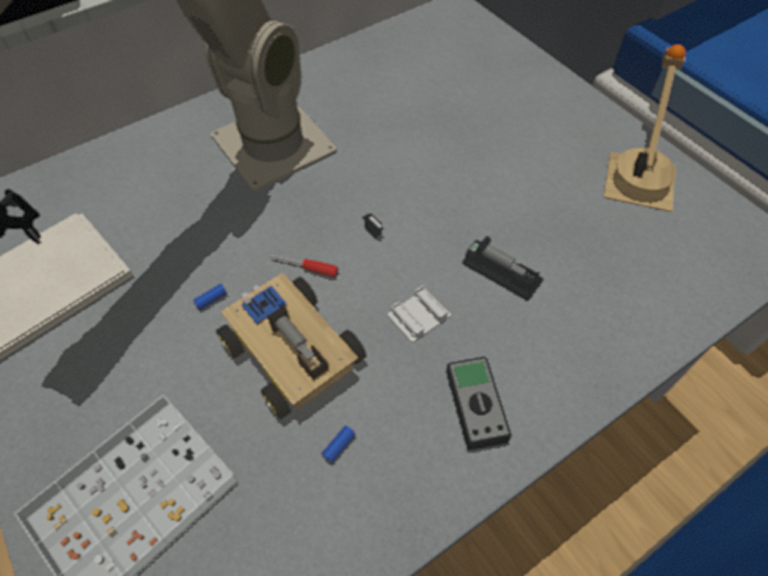

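Run:
```python
from h import *
a=camera("top");b=camera("scene")
np.savez("top.npz",**{k:a[k] for k in("img","depth","vertical_fov","cx","cy","R","t")})
c=lambda p,x,y,w,h:cv2.resize(p["img"][y:y+h,x:x+w,::-1],(390,290),interpolation=cv2.INTER_CUBIC)
im=np.vstack([np.hstack([c(a,305,160,90,67),c(a,130,155,90,67)]),np.hstack([c(b,145,185,94,70),c(b,295,145,94,70)])])
cv2.imwrite("pics/crops.png",im)
C=cloud(a)
for s in(slice(None),):
  pass
# height maps around cells (top)
for (u0,u1,v0,v1) in((330,366,168,236),(145,190,155,225)):
  print(np.round(C[v0:v1:4,u0:u1:3,2]*1000).astype(int))
```

```text
[[  -2 1048    1    3    2   -1    2   -1   71   72   72   74]
 [  71 1048   70   71   70   73  102   73   72   73   72   74]
 [  76   71   97   90   99   83   96   72   73   71   72   71]
 [  70   74   95   72   72   69   90   95   75   70   72   73]
 [  73   74   93   73  101   99   87   96   72   72   73   74]
 [  70   71   85   97  102  101   77   97   73   70   71   73]
 [  71   72   80   96   74   99  102   70   73   73   76   75]
 [  73   76   72   73  109  114  118  114   71   72   72   73]
 [  74   70   72   73  109  117  115  115   73   75   71   71]
 [  74   73   72   75  101  113  115  114   71   72   74   70]
 [  72   72   72   71   74  112  117  117   72   73   72   72]
 [  74   74   73   73   73  113  119  118  113   73   73   74]
 [  71   73   74   72   74  112  115  115  113   74   74   73]
 [  72   75   71   72   72  123  127  123  123  124   73   70]
 [  72   74   74   73  102  123  124  125  123  126  123   73]
 [  70   71   70   73   76   70   73   72   74   73   73   72]
 [  69   71   72   71   73   75   71   73   73   72   72   75]]
[[   3    0    1    0   -2  
[... 712 characters left out ...]
3   11   49   56   56   52   14   14   14    2    2
     2]
 [   3    1    1    1   13   12   55   55   54   44   13   13   15    0
  1048]
 [   3    4    0    4    0   14   48   59   53   49   12   17   14   -1
    -1]
 [  -2   -2    0    1    1   10   12   58   57   62   14   11   11    9
     0]
 [   0    3    0    0    1   11   65   65   61   62   64   50   13   12
    -3]
 [   5   -3   -2   -1    0    1   66   53   44   29   29   32   30   11
     5]
 [   1   -1    1    1    2    2   13   34   27   35   32   33   30   15
    11]
 [   1    1    2    0    1   -1    0   13   31   33   30   22    5    1
     5]
 [   1    2    3   -2    2    0    7    6    1    3    2   -1   -1    2
     2]]
```

View pics/crops.png

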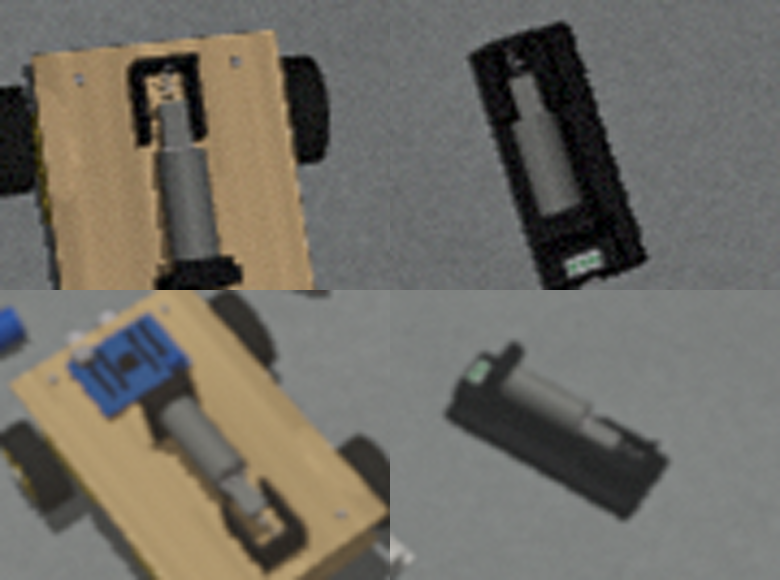

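```bash
cat >> h.py <<'E'
from scipy.optimize import least_squares
def fitbay(p,c0,zc,yaw0,cell=True):
    """cell axis with given height zc: returns point, yaw (of bay x), lip/wall ext, along-axis extents"""
    C=cloud(p).reshape(-1,3); C=C[(p["depth"].reshape(-1)>0)]
    s=np.array([np.cos(yaw0),np.sin(yaw0)]); n=np.array([-s[1],s[0]])
    d=C[:,:2]-c0[:2]; a=d@s; b=d@n
    m=(abs(a)<27)if 0 else (abs(a)<.025)&(abs(b)<.02)&(C[:,2]>zc-.002)&(C[:,2]<zc+.02)
    P=C[m]
    f=lambda q:np.hypot((P[:,:2]-c0[:2])@np.array([-np.sin(yaw0+q[1]),np.cos(yaw0+q[1])])-q[0],P[:,2]-zc-q[2])-.013
    r=least_squares(f,[0,0,0],loss="soft_l1",f_scale=.002).x if cell else np.zeros(3)
    yaw=yaw0+r[1]; s=np.array([np.cos(yaw),np.sin(yaw)]); n=np.array([-s[1],s[0]])
    o=np.array(c0[:2])+r[0]*n
    d=C[:,:2]-o; a=d@s; b=d@n
    w=(abs(a)<.06)&(abs(b)<.017)&(abs(C[:,2]-zc-.02)<.006)&(a>.015)
    t=(abs(a)<.06)&(abs(b)<.005)&(abs(C[:,2]-zc-.013)<.004)
    pc=lambda x:np.round(np.percentile(x,[2,50,98])*1000,1) if len(x) else None
    return dict(o=o.round(4),yaw=np.degrees(yaw).round(2),dz=round(r[2]*1000,1),npts=len(P),wall_a=pc(a[w]),wall_b=pc(b[w]),wall_z=pc(C[w,2]),top_a=pc(a[t]))
E
python3 - <<'E'
from h import *
p=dict(np.load("top.npz"))
for n,c,z,y in(("rover",(.549,-.241),.103,np.pi+.08),("charger",(.604,.201),.042,np.pi-.25)):
    print(n,fitbay(p,c,z,y))
C=cloud(p)
# rack: white pixels near (.6,.003)
m=(abs(C[...,0]-.6)<.075)&(abs(C[...,1]-.003)<.075)&(C[...,2]<.06)&(p["img"].min(-1)>110)
v,u=np.nonzero(m); r=cv2.minAreaRect(C[m][:,:2].astype(np.float32)*1000);print("rack",r,len(u))
print(np.round(C[180:212:2,222:270:3,2]*1000).astype(int))
E
```

```text
rover {'o': array([ 0.5489, -0.2399]), 'yaw': np.float64(185.39), 'dz': np.float64(0.5), 'npts': 240, 'wall_a': array([18.4, 37.7, 45.2]), 'wall_b': array([-15.4,  -0.2,  15.3]), 'wall_z': array([117.8, 123.1, 126.6]), 'top_a': array([-29.8,   1.1,  29.4])}
charger {'o': array([0.6021, 0.2066]), 'yaw': np.float64(198.77), 'dz': np.float64(1.0), 'npts': 196, 'wall_a': array([15.7, 37.9, 45.3]), 'wall_b': array([-15.9,   0.1,  16.1]), 'wall_z': array([56.2, 62.4, 67. ]), 'top_a': array([-27.7,   0.2,  45.2])}
rack ((599.57177734375, 2.8824310302734375), (149.0483856201172, 147.55528259277344), 0.02558501996099949) 1420
[[   1    1   -1   29   26    1    2    4    2    8   25   19   19    6
    -1    2]
 [   2    1    7   18   16    7    6    5    9    6   25   20   20    9
     0   -1]
 [  -1    3    6   17   19    5    4   10    6   -1   26   17   20    7
     0   -1]
 [   2    0    4   19   22   23    7    5    3    6   23   18   15    7
    -2   -3]
 [   2    2    8   16   17   26    4    5    5    6   24 1048   19    4
     0    1]
 [   2    4   10   19   21   20    7    8    4    
[... 185 characters left out ...]
6    6
     8   -1]
 [   0    4    9   17   17   27    7    5    4    5    5   18   19   24
     6    1]
 [   2    2    5   17   18   21    8    5    4    3    7   18   21   24
     6    1]
 [   2    1    3    3   15   26    5    7    3    2    6   21   17   22
     5    1]
 [  -1    0    4   24   20   23    3    4    6    3    7   19   19   26
     6    2]
 [   2   -1    4   25   16   24    7    6    4    7    4   20   20   28
     5   -2]
 [   4    3    9   21   20   24    6    8    6    8    9   19   19   27
     4   -2]
 [   2    3    6    2   22   22    7    5    8    6    7   13   11    6
     5    0]
 [   1    2    8   13    8    3    6    1    1    1   -2   -3    0   -3
     2   -4]]
```

Request:
{"name": "carry_out", "arguments": {"deltas": [[0.35,-0.15,0,0,1],[0.7,-0.3,0,0,1],[1,-0.455,0,0,1],[1,-0.455,0,0,1]], "force": 20}}

```text
clock: 2.2
position: [0.3671, -0.4439, 0.2537]
ee_rot: [0.977, 0.211, 0.001, -0.0]
ft_force: [-0.6, -0.5, 0.4]
grip_width: 0.997
grasp_force: 0.0
```

Request:
{"name": "carry_out", "arguments": {"deltas": [[0.35,-0.15,0,0,1],[0.7,-0.3,0,0,1],[1,-0.455,0,0,1],[1,-0.455,0,0,1]]}}

```text
clock: 2.7
position: [0.4752, -0.3209, 0.2534]
ee_rot: [0.977, 0.211, 0.001, -0.0]
ft_force: [0.3, -1.4, 0.2]
grip_width: 1.001
grasp_force: 0.0
```

Request:
{"name": "carry_out", "arguments": {"deltas": [[0.35,-0.15,0,0.31,1],[0.68,-0.31,0,0.62,1],[0.68,-0.31,0,0.62,1],[0.68,-0.31,0,0.62,1]]}}

```text
clock: 3.2
position: [0.5463, -0.2422, 0.2531]
ee_rot: [0.999, 0.047, -0.0, 0.0]
ft_force: [-0.3, -1.1, -0.3]
grip_width: 0.998
grasp_force: 0.0
```

```bash
cat >> h.py <<'E'
def state():
    o=manip.get_obs(); M=Ro.from_quat(o["ee_rot"]).as_matrix()
    print("t",round(o["clock"],2),"pos",o["position"].round(4),"yaw",np.degrees(np.arctan2(M[1,0],M[0,0])).round(2),"zaxis",M[:,2].round(3),"F",np.round(o["ft_force"],1),"w",round(o["grip_width"],3),"g",np.round(o["grasp_force"],1)); return o,M
def to(xyz,yaw):
    o,M=state(); d=M.T@(np.array(xyz)-o["position"])/.15
    y=np.degrees(np.arctan2(M[1,0],M[0,0])); print("delta",d.round(3),"spin",round(-((yaw-y+90)%180-90)/30,3))
E
python3 - <<'E'
from h import *
o,M=state()
p=camera("wrist");save(p,"w1.png",s=1.5)
print(fitbay(p,(.547,-.240),.103,np.radians(185.4)))
print("cam",-p["R"].T@p["t"],p["R"][2])
E
```

```text
t 3.2 pos [ 0.5463 -0.2422  0.2531] yaw 5.37 zaxis [-0.001 -0.001 -1.   ] F [-0.3 -1.1 -0.3] w 0.998 g 0.0
{'o': array([ 0.5472, -0.2422]), 'yaw': np.float64(184.81), 'dz': np.float64(-0.1), 'npts': 1718, 'wall_a': array([28.1, 34.6, 42.4]), 'wall_b': array([-16.2,  -0.2,  15.9]), 'wall_z': array([118.4, 122.8, 124.1]), 'top_a': array([-31.8,  -3.3,  28.6])}
cam [ 0.63001294 -0.23364727  0.37356937] [-0.3237484  -0.03205123 -0.94560017]
```

View pics/w1.png

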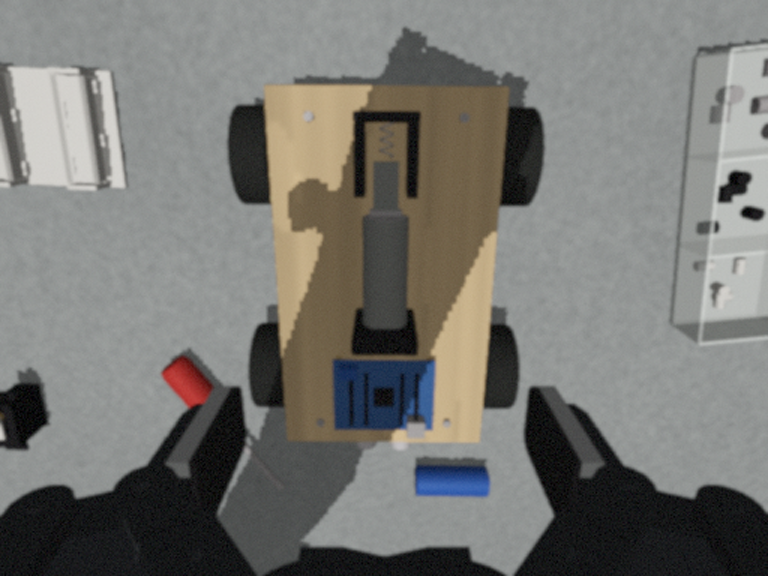

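Request:
{"name": "carry_out", "arguments": {"deltas": [[0.006,0,0.35,0.019,1],[0.006,0,0.7,0.019,1],[0.006,0,0.98,0.019,1],[0.006,0,0.98,0.019,1],[0.006,0,0.98,0.019,-0.2],[0.006,0,0.98,0.019,-1],[0.006,0,0.98,0.019,-1],[0.006,0,0.98,0.019,-1],[0.006,0,0.98,0.019,-1],[0.006,0,0.98,0.019,-1]], "force": 40}}

```text
clock: 4.5
position: [0.5487, -0.2421, 0.108]
ee_rot: [0.999, 0.042, 0.001, 0.001]
ft_force: [0.3, -5.0, 6.0]
grip_width: 0.291
grasp_force: 40.0
```

Run:
```python
from h import *
state()
```

```text
t 4.5 pos [ 0.5487 -0.2421  0.108 ] yaw 4.76 zaxis [ 0.003 -0.003 -1.   ] F [ 0.3 -5.   6. ] w 0.291 g 40.0
```

Request:
{"name": "carry_out", "arguments": {"deltas": [[0,0,-0.012,0,-1],[0.02,0,-0.012,0,-1],[0.045,0,-0.012,0,-1],[0.045,0,-0.012,0,-1]]}}

```text
clock: 5.0
position: [0.5537, -0.241, 0.1086]
ee_rot: [0.999, 0.041, -0.001, 0.001]
ft_force: [-6.1, -4.6, 5.7]
grip_width: 0.289
grasp_force: 40.8
```

Request:
{"name": "carry_out", "arguments": {"deltas": [[0.01,0,0,0,-1],[0.01,0,-0.03,0,-1],[0.01,0,-0.1,0,-1],[0.01,0,-0.1,0,-1]]}}

```text
clock: 5.5
position: [0.5567, -0.2393, 0.1238]
ee_rot: [0.999, 0.042, 0.001, 0.0]
ft_force: [0.7, -0.3, -1.2]
grip_width: 0.289
grasp_force: 40.0
```

Request:
{"name": "carry_out", "arguments": {"deltas": [[0,0,-0.4,0,-1],[0.1,-0.3,-0.84,0,-1],[0.25,-0.65,-0.84,0,-1],[0.4,-1,-0.84,0,-1]]}}

```text
clock: 6.0
position: [0.604, -0.0849, 0.251]
ee_rot: [0.999, 0.042, 0.002, 0.0]
ft_force: [1.5, -0.1, -0.5]
grip_width: 0.289
grasp_force: 40.1
```

Request:
{"name": "carry_out", "arguments": {"deltas": [[0,-0.3,0,0,-1],[0,-0.58,0,0,-1],[0,-0.58,0,0,-1],[0,-0.58,0,0,-1]]}}

```text
clock: 6.5
position: [0.5956, -0.0004, 0.249]
ee_rot: [0.999, 0.042, 0.0, 0.0]
ft_force: [0.6, -0.4, -0.6]
grip_width: 0.285
grasp_force: 40.1
```

Run:
```python
from h import *
o,M=state()
p=camera("wrist");save(p,"w2.png",s=1.5)
np.savez("w2.npz",**{k:p[k] for k in("img","depth","vertical_fov","cx","cy","R","t")})
C=cloud(p)
m=(abs(C[...,0]-.6)<.075)&(abs(C[...,1]-.003)<.075)&(C[...,2]<.05)&(C[...,2]>.003)&(p["img"].min(-1)>120)
print(m.sum(),cv2.minAreaRect(C[m][:,:2].astype(np.float32)*1000))
```

```text
t 6.5 pos [ 5.956e-01 -4.000e-04  2.490e-01] yaw 4.82 zaxis [ 0. -0. -1.] F [ 0.6 -0.4 -0.6] w 0.285 g 40.1
4071 ((601.0319213867188, 5.216220855712891), (79.3545150756836, 97.84370422363281), 3.1009035110473633)
```

View pics/w2.png

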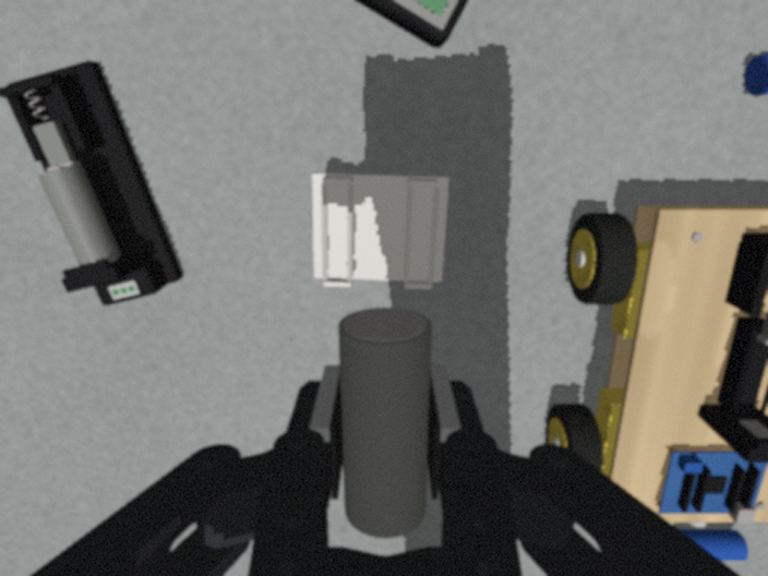

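```bash
cat >> h.py <<'E'
def held(p,pos,yaw):
    """profile of a held cell's top line: along a (bay x = -tool x), height rel. to TCP"""
    C=cloud(p).reshape(-1,3); s=-np.array([np.cos(yaw),np.sin(yaw)]); n=np.array([-s[1],s[0]])
    d=C-pos; a=d[:,:2]@s; b=d[:,:2]@n
    m=(abs(b)<.004)&(abs(a)<.05)&(d[:,2]>-.035)&(d[:,2]<.045)
    for lo in range(-44,48,6):
        k=m&(a>lo/1e3)&(a<=(lo+6)/1e3)
        print(lo+3,k.sum(),np.round(np.percentile(d[k,2],[5,50,95])*1e3,1) if k.any() else"", end=" | ")
    t=m&(abs(d[:,2]-.010)<.004); print("\ntop extents",np.percentile(a[t],[1,99])*1e3 if t.any() else"")
E
python3 - <<'E'
from h import *
p=dict(np.load("w2.npz")); held(p,np.array([.5956,-.0004,.249]),np.radians(4.82))
E
```

```text
-41 0  | -35 0  | -29 704 [-14.4   3.3   8.1] | -23 284 [6.4 7.4 8.3] | -17 265 [6.6 7.5 8.4] | -11 257 [6.5 7.4 8.5] | -5 252 [6.6 7.5 8.4] | 1 240 [6.8 7.5 8.3] | 7 229 [6.6 7.5 8.5] | 13 213 [6.5 7.6 8.4] | 19 225 [6.6 7.5 8.3] | 25 196 [6.6 7.5 8.4] | 31 125 [6.8 7.5 8.4] | 37 0  | 43 0  | 49 0  | 
top extents [-30.90437202  30.90527618]
```

Request:
{"name": "carry_out", "arguments": {"deltas": [[0.059,-0.234,0.3,0.057,-1],[0.059,-0.234,0.65,0.057,-1],[0.059,-0.234,0.99,0.057,-1],[0.059,-0.234,0.99,0.057,-1]]}}

```text
clock: 7.05
position: [0.5989, 0.034, 0.0969]
ee_rot: [1.0, 0.026, -0.004, 0.0]
ft_force: [-0.9, 0.1, 0.6]
grip_width: 0.289
grasp_force: 40.1
```

Run:
```python
from h import *
to((.6014,.0353,.039),3.1)
```

```text
t 7.05 pos [0.5989 0.034  0.0969] yaw 3.01 zaxis [-0.007 -0.001 -1.   ] F [-0.9  0.1  0.6] w 0.289 g 40.1
delta [ 0.02  -0.008  0.386] spin -0.003
```

Request:
{"name": "carry_out", "arguments": {"deltas": [[0.015,-0.008,0.2,0,-1],[0.015,-0.008,0.34,0,-1],[0.015,-0.008,0.386,0,-1],[0.015,-0.008,0.39,0,-1]]}}

```text
clock: 7.55
position: [0.6038, 0.0364, 0.0426]
ee_rot: [1.0, 0.027, 0.0, 0.0]
ft_force: [-1.2, -2.0, -1.8]
grip_width: 0.294
grasp_force: 40.4
```

Request:
{"name": "carry_out", "arguments": {"deltas": [[-0.014,0.006,0.0,0,-1],[-0.014,0.006,0.01,0,-1],[-0.014,0.006,0.02,0,-1]]}}

```text
clock: 7.92
position: [0.6017, 0.0361, 0.0395]
ee_rot: [1.0, 0.027, 0.0, 0.0]
ft_force: [-0.1, -0.9, -1.2]
grip_width: 0.293
grasp_force: 40.2
```

Within 1 mm of the seat; let go and rise.

Request:
{"name": "carry_out", "arguments": {"deltas": [[0,0,0.005,0,0.08],[0,0,0.005,0,0.08],[0,0,0.005,0,0.08],[0,0,-0.3,0,0.08],[0,0,-0.65,0,0.08],[0,0,-1,0,0.08]]}}

```text
clock: 8.68
position: [0.6013, 0.0361, 0.1908]
ee_rot: [1.0, 0.027, -0.0, -0.0]
ft_force: [1.0, 1.0, -0.1]
grip_width: 0.541
grasp_force: 0.0
```

Run:
```python
from h import *
to((.680,.205,.25),18.8)
```

```text
t 8.68 pos [0.6013 0.0361 0.1908] yaw 3.12 zaxis [-0.  0. -1.] F [ 1.   1.  -0.1] w 0.541 g 0.0
delta [ 0.585 -1.096 -0.395] spin -0.523
```

Request:
{"name": "carry_out", "arguments": {"deltas": [[0,-0.35,-0.1,0,0.3],[0,-0.7,-0.1,0,0.3],[0.05,-1,-0.1,0,0.3]]}}

```text
clock: 9.05
position: [0.6004, 0.1884, 0.2048]
ee_rot: [1.0, 0.028, 0.0, -0.0]
ft_force: [1.2, 0.2, 0.2]
grip_width: 0.65
grasp_force: 0.0
```

Request:
{"name": "carry_out", "arguments": {"deltas": [[0,-0.12,0,-0.3,0.3],[0,-0.12,0,-0.523,0.3],[0,-0.12,0,-0.523,0.3],[0,-0.12,0,-0.523,0.3]]}}

```text
clock: 9.55
position: [0.5999, 0.2038, 0.2041]
ee_rot: [0.987, 0.162, 0.0, 0.0]
ft_force: [0.2, 0.0, -0.2]
grip_width: 0.653
grasp_force: 0.0
```

Run:
```python
from h import *
state()
p=camera("wrist");save(p,"w3.png")
np.savez("w3.npz",**{k:p[k] for k in("img","depth","vertical_fov","cx","cy","R","t")})
r=fitbay(p,(.601,.206),.042,np.radians(198.8));print(r)
print("rackcell",fitbay(p,(.5994,.0352),.033,np.radians(183.1)))
to((*r["o"],.047),r["yaw"])
```

```text
t 9.55 pos [0.5999 0.2038 0.2041] yaw 18.62 zaxis [ 0. -0. -1.] F [ 0.2  0.  -0.2] w 0.653 g 0.0
{'o': array([0.6016, 0.2043]), 'yaw': np.float64(198.7), 'dz': np.float64(-0.1), 'npts': 1597, 'wall_a': array([29.4, 36.2, 44.1]), 'wall_b': array([-15.5,  -0. ,  16.1]), 'wall_z': array([58.8, 61.8, 63.1]), 'top_a': array([-30.6,  -1.5,  29.9])}
rackcell {'o': array([0.5995, 0.0343]), 'yaw': np.float64(183.28), 'dz': np.float64(0.0), 'npts': 1459, 'wall_a': array([15.2, 18.2, 27.2]), 'wall_b': array([-4.2, -2.2, -0.3]), 'wall_z': array([47.1, 47.2, 47.7]), 'top_a': array([-32.8,  -3.8,  28.3])}
t 9.6 pos [0.5999 0.2037 0.2041] yaw 18.64 zaxis [ 0. -0. -1.] F [-0.3 -0.5 -0.2] w 0.651 g 0.0
delta [ 0.012 -0.     1.047] spin -0.002
```

Request:
{"name": "carry_out", "arguments": {"deltas": [[0.003,0,0.35,0,0.3],[0.003,0,0.7,0,0.3],[0.003,0,0.9,0,0.3],[0.003,0,0.9,0,0.3]]}}

```text
clock: 10.1
position: [0.5989, 0.2034, 0.0669]
ee_rot: [0.987, 0.163, -0.002, 0.0]
ft_force: [0.5, -0.6, 0.1]
grip_width: 0.652
grasp_force: 0.0
```

Request:
{"name": "carry_out", "arguments": {"deltas": [[0,0,0.154,0,0.3],[0,0,0.154,0,0.3],[0,0,0.154,0,0.3],[0,0,0.154,0,-0.3],[0,0,0.154,0,-1],[0,0,0.154,0,-1],[0,0,0.154,0,-1],[0,0,0.154,0,-1]], "force": 40}}

```text
clock: 11.1
position: [0.6009, 0.2041, 0.0471]
ee_rot: [0.987, 0.163, 0.001, 0.0]
ft_force: [-1.3, -1.6, 5.5]
grip_width: 0.288
grasp_force: 39.0
```

Request:
{"name": "carry_out", "arguments": {"deltas": [[0,0,-0.012,0,-1],[0.02,0,-0.012,0,-1],[0.045,0,-0.012,0,-1],[0.05,0,-0.012,0,-1]]}}

```text
clock: 11.6
position: [0.606, 0.2061, 0.0474]
ee_rot: [0.987, 0.163, -0.002, 0.001]
ft_force: [-12.1, -6.8, 8.1]
grip_width: 0.291
grasp_force: 41.3
```

Request:
{"name": "carry_out", "arguments": {"deltas": [[0,0,-0.03,0,-1],[0,0,-0.1,0,-1],[0,0,-0.4,0,-1],[0,0,-0.8,0,-1],[0,0,-1,0,-1],[0,0,-1,0,-1]]}}

```text
clock: 12.35
position: [0.6089, 0.2079, 0.2013]
ee_rot: [0.987, 0.164, 0.003, -0.001]
ft_force: [0.6, 0.3, -1.0]
grip_width: 0.288
grasp_force: 41.1
```

Run:
```python
from h import *
o,M=state()
p=camera("wrist"); held(p,o["position"],np.radians(18.7))
b=np.array([.5472,-.2422,.103]); s=np.array([np.cos(np.radians(184.81)),np.sin(np.radians(184.81)),0])
to(b+np.array([0,0,.1]),4.81)
```

```text
t 12.35 pos [0.6089 0.2079 0.2013] yaw 18.82 zaxis [ 0.006  0.002 -1.   ] F [ 0.6  0.3 -1. ] w 0.288 g 41.1
-41 0  | -35 402 [-14.8  -3.9   5.7] | -29 361 [2.8 7.8 8.8] | -23 288 [6.8 7.7 8.7] | -17 265 [6.7 7.6 8.5] | -11 257 [6.4 7.5 8.4] | -5 252 [6.4 7.4 8.3] | 1 223 [6.4 7.3 8.2] | 7 230 [6.2 7.1 8.1] | 13 212 [6.  7.  7.8] | 19 210 [6.2 6.8 7.8] | 25 209 [6.  6.8 7.5] | 31 92 [5.7 6.5 7.3] | 37 0  | 43 0  | 49 0  | 
top extents [-31.89521359  29.8921002 ]
t 12.4 pos [0.608  0.2073 0.1989] yaw 18.82 zaxis [ 0.003  0.001 -1.   ] F [-1.  -0.4 -1. ] w 0.286 g 41.1
delta [-1.351  2.706 -0.031] spin 0.467
```

Request:
{"name": "carry_out", "arguments": {"deltas": [[-0.15,0.33,-0.13,0,-1],[-0.33,0.66,-0.13,0,-1],[-0.5,1,-0.13,0,-1]]}}

```text
clock: 12.78
position: [0.5839, 0.039, 0.2159]
ee_rot: [0.987, 0.164, -0.001, -0.0]
ft_force: [1.1, -0.3, 0.1]
grip_width: 0.289
grasp_force: 41.1
```

Request:
{"name": "carry_out", "arguments": {"deltas": [[-0.15,0.33,0,0,-1],[-0.33,0.66,0,0,-1],[-0.5,1,0,0,-1]]}}

```text
clock: 13.15
position: [0.5611, -0.1272, 0.2159]
ee_rot: [0.987, 0.164, -0.001, -0.0]
ft_force: [1.7, -0.5, -1.3]
grip_width: 0.29
grasp_force: 41.1
```

Request:
{"name": "carry_out", "arguments": {"deltas": [[-0.17,0.35,0,0.25,-1],[-0.35,0.7,0,0.467,-1],[-0.35,0.7,0,0.467,-1],[-0.35,0.7,0,0.467,-1]], "force": 20}}

```text
clock: 13.65
position: [0.5461, -0.2411, 0.216]
ee_rot: [0.999, 0.042, -0.001, -0.001]
ft_force: [-0.7, 0.6, -1.0]
grip_width: 0.293
grasp_force: 41.1
```

```bash
cat >> h.py <<'E'
RB=np.array([.5472,-.2422,.103]); RY=184.81
CB=np.array([.6003,.2039,.042]); CY=198.7
def bay(B,Y,a,h):  # TCP target for bay coords (a along bay x, h height of TCP above bay point)
    return B+np.array([a*np.cos(np.radians(Y)),a*np.sin(np.radians(Y)),h])
def inbay(B,Y,pos):
    d=pos-B; c,s=np.cos(np.radians(Y)),np.sin(np.radians(Y)); print("bay coords mm",np.round(1e3*np.array([d[0]*c+d[1]*s,-d[0]*s+d[1]*c,d[2]]),1))
E
python3 - <<'E'
from h import *
to(bay(RB,RY,.0032,.0585),RY)
E
```

```text
t 13.65 pos [ 0.5461 -0.2411  0.216 ] yaw 4.84 zaxis [-0.001  0.001 -1.   ] F [-0.7  0.6 -1. ] w 0.293 g 41.1
delta [-0.014  0.008  0.363] spin 0.001
```

Request:
{"name": "carry_out", "arguments": {"deltas": [[-0.014,0.008,0.25,0,-1],[-0.014,0.008,0.44,0,-1],[-0.014,0.008,0.44,0,-1],[-0.014,0.008,0.44,0,-1]]}}

```text
clock: 14.15
position: [0.5451, -0.2424, 0.1524]
ee_rot: [0.999, 0.043, 0.001, 0.0]
ft_force: [-0.5, 0.4, -1.4]
grip_width: 0.288
grasp_force: 41.1
```

Request:
{"name": "carry_out", "arguments": {"deltas": [[0,0,0.03,0,-1],[0,0,0.06,0,-1],[0,0,0.08,0,-1],[0,0,0.08,0,-1]]}}

```text
clock: 14.65
position: [0.545, -0.2433, 0.1403]
ee_rot: [0.999, 0.042, 0.001, 0.0]
ft_force: [-0.7, 1.7, 6.1]
grip_width: 0.289
grasp_force: 42.0
```

Run:
```python
from h import *
o,M=state();inbay(RB,RY,o["position"])
p=camera("wrist"); held(p,o["position"],np.radians(4.8))
```

```text
t 14.65 pos [ 0.545  -0.2433  0.1403] yaw 4.8 zaxis [ 0.002 -0.001 -1.   ] F [-0.7  1.7  6.1] w 0.289 g 42.0
bay coords mm [ 2.3  0.9 37.3]
-41 0  | -35 346 [-14.5  -1.8   6.3] | -29 390 [-14.3   6.7   7.9] | -23 288 [6. 7. 8.] | -17 268 [6.2 7.1 8.2] | -11 260 [6.3 7.2 8.2] | -5 260 [6.3 7.3 8.2] | 1 235 [6.6 7.5 8.4] | 7 239 [6.6 7.6 8.6] | 13 223 [6.8 7.7 8.6] | 19 219 [6.8 7.8 8.7] | 25 207 [7.  8.  8.9] | 31 79 [7.2 8.  8.7] | 37 0  | 43 0  | 49 0  | 
top extents [-31.96249184  29.69600104]
```

Request:
{"name": "carry_out", "arguments": {"deltas": [[0,0,0.02,0,-1],[0,0,0.04,0,-1],[0,0,0.06,0,-1],[0,0,0.075,0,-1],[0,0,0.075,0,-1]]}}

```text
clock: 15.32
position: [0.547, -0.2432, 0.1307]
ee_rot: [0.999, 0.042, 0.003, 0.001]
ft_force: [5.6, 1.2, 10.4]
grip_width: 0.29
grasp_force: 45.6
```

Run:
```python
from h import *
o,M=state();inbay(RB,RY,o["position"])
p=camera("wrist"); held(p,o["position"],np.radians(4.8)); save(p,"w4.png",s=1.5)
```

```text
t 15.32 pos [ 0.547  -0.2432  0.1307] yaw 4.84 zaxis [ 0.007 -0.002 -1.   ] F [ 5.6  1.2 10.4] w 0.29 g 45.6
bay coords mm [ 0.3  1.  27.7]
-41 204 [-31.7 -30.7 -29.7] | -35 381 [-31.6 -29.7   1.6] | -29 594 [-31.1   1.    3.3] | -23 317 [2.3 3.8 5.4] | -17 306 [4.1 5.5 6.9] | -11 304 [5.8 7.1 8.5] | -5 302 [ 7.4  8.7 10. ] | 1 309 [ 9.  10.4 11.8] | 7 298 [11.  12.1 13.5] | 13 303 [12.4 13.7 15. ] | 19 300 [14.  15.4 16.7] | 25 209 [15.6 16.8 17.9] | 31 0  | 37 0  | 43 0  | 49 0  | 
top extents [-16.78428275  15.92231842]
```

View pics/w4.png

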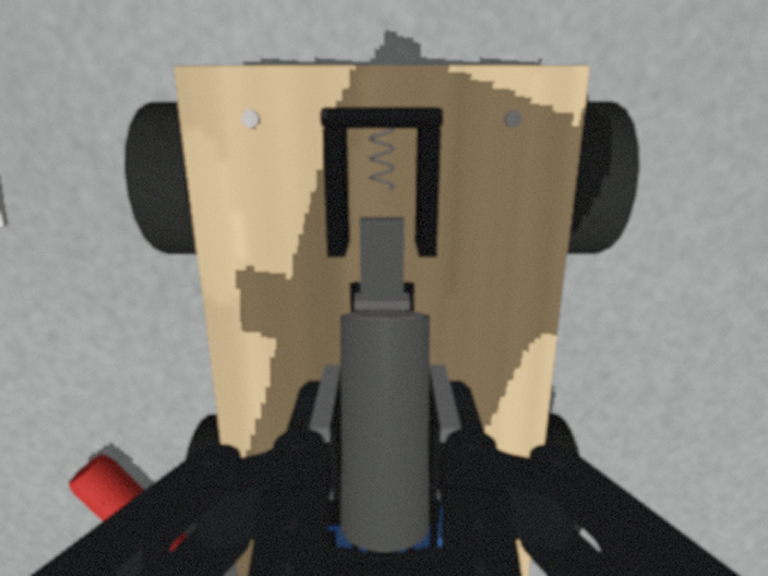

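Request:
{"name": "carry_out", "arguments": {"deltas": [[-0.02,0,0,0,-1],[-0.04,0,0,0,-1],[-0.04,0,0.02,0,-1],[-0.04,0,0.04,0,-1],[-0.04,0,0.055,0,-1],[-0.04,0,0.055,0,-1]]}}

```text
clock: 16.12
position: [0.5422, -0.2438, 0.1235]
ee_rot: [0.999, 0.042, 0.004, 0.001]
ft_force: [7.7, 1.0, 15.5]
grip_width: 0.29
grasp_force: 52.0
```

Run:
```python
from h import *
o,M=state();inbay(RB,RY,o["position"])
p=camera("wrist"); held(p,o["position"],np.radians(4.8))
```

```text
t 16.12 pos [ 0.5422 -0.2438  0.1235] yaw 4.86 zaxis [ 0.009 -0.002 -1.   ] F [ 7.7  1.  15.5] w 0.29 g 52.0
bay coords mm [ 5.1  1.2 20.5]
-41 211 [-24.6 -23.5 -22.5] | -35 424 [-24.2 -21.3  -2.8] | -29 368 [-21.4  -1.4   0.5] | -23 351 [-0.3  2.   4. ] | -17 351 [3.2 5.3 7.2] | -11 348 [ 6.5  8.4 10.4] | -5 355 [ 9.8 11.6 13.6] | 1 376 [12.9 15.  17. ] | 7 375 [16.4 18.3 20.3] | 13 391 [19.5 21.5 23.6] | 19 223 [22.5 23.9 25.1] | 25 0  | 31 0  | 37 0  | 43 0  | 49 0  | 
top extents [-16.7804585    0.26660767]
```

Request:
{"name": "carry_out", "arguments": {"deltas": [[0.03,0,0,0,-1],[0.06,0,0,0,-1],[0.09,0,0,0,-1],[0.11,0,0,0,-1],[0.11,0,0,0,-1]]}}

```text
clock: 16.8
position: [0.5547, -0.2431, 0.1205]
ee_rot: [0.999, 0.042, 0.0, 0.001]
ft_force: [-5.0, -0.7, 7.0]
grip_width: 0.287
grasp_force: 50.5
```

Run:
```python
from h import *
o,M=state();inbay(RB,RY,o["position"])
p=camera("wrist"); held(p,o["position"],np.radians(4.8))
```

```text
t 16.8 pos [ 0.5547 -0.2431  0.1205] yaw 4.76 zaxis [ 0.    -0.001 -1.   ] F [-5.  -0.7  7. ] w 0.287 g 50.5
bay coords mm [-7.4  1.5 17.5]
-41 221 [-21.6 -20.7 -19.8] | -35 399 [-21.4 -19.2  -2. ] | -29 428 [-20.9  -1.1   1.2] | -23 328 [0.7 2.5 4.3] | -17 347 [3.4 5.5 7.4] | -11 351 [ 6.7  8.6 10.4] | -5 352 [ 9.7 11.6 13.4] | 1 353 [12.7 14.6 16.4] | 7 372 [15.8 17.8 19.7] | 13 373 [18.9 20.7 22.6] | 19 252 [21.7 23.3 24.5] | 25 0  | 31 0  | 37 0  | 43 0  | 49 0  | 
top extents [-17.0607955    1.20037565]
```

Request:
{"name": "carry_out", "arguments": {"deltas": [[0.02,-0.007,0.0,0,-1],[0.03,-0.007,0.02,0,-1],[0.028,-0.007,0.04,0,-1],[0.024,-0.007,0.06,0,-1],[0.02,-0.007,0.075,0,-1],[0.02,-0.007,0.075,0,-1]]}}

```text
clock: 17.6
position: [0.5564, -0.2427, 0.1102]
ee_rot: [0.999, 0.041, -0.001, 0.001]
ft_force: [-13.1, -0.1, 17.5]
grip_width: 0.289
grasp_force: 50.9
```

Run:
```python
from h import *
o,M=state();inbay(RB,RY,o["position"])
p=camera("wrist"); held(p,o["position"],np.radians(4.8))
```

```text
t 17.6 pos [ 0.5564 -0.2427  0.1102] yaw 4.69 zaxis [-0.002 -0.002 -1.   ] F [-13.1  -0.1  17.5] w 0.289 g 50.9
bay coords mm [-9.1  1.3  7.2]
-41 254 [-11.2 -10.2  -9.4] | -35 353 [-11.2 -10.    3.4] | -29 486 [-10.1   3.5   5.5] | -23 324 [4.7 6.3 7.7] | -17 326 [6.8 8.4 9.6] | -11 324 [ 8.8 10.3 11.7] | -5 327 [10.8 12.4 14. ] | 1 327 [13.  14.6 16.1] | 7 319 [15.3 16.6 18.2] | 13 325 [17.3 18.6 20.1] | 19 330 [19.2 20.7 22.1] | 25 26 [20.8 21.6 22.3] | 31 0  | 37 0  | 43 0  | 49 0  | 
top extents [-25.06952742   1.29096505]
```

Request:
{"name": "carry_out", "arguments": {"deltas": [[0.007,0,0.015,0,-1],[0.007,0,0.03,0,-1],[0.004,0,0.045,0,-1],[0.004,0,0.055,0,-1],[0.004,0,0.055,0,-1]]}}

```text
clock: 18.27
position: [0.5579, -0.2422, 0.1032]
ee_rot: [0.999, 0.041, 0.0, 0.001]
ft_force: [-15.7, 2.3, 26.4]
grip_width: 0.285
grasp_force: 52.5
```

Run:
```python
from h import *
o,M=state();inbay(RB,RY,o["position"])
p=camera("wrist"); held(p,o["position"],np.radians(4.8)); save(p,"w5.png",s=1.5)
```

```text
t 18.27 pos [ 0.5579 -0.2422  0.1032] yaw 4.73 zaxis [ 0.    -0.002 -1.   ] F [-15.7   2.3  26.4] w 0.285 g 52.5
bay coords mm [-10.6   0.9   0.2]
-41 289 [-4.3 -3.3 -2.3] | -35 263 [-4.2 -3.3 -2.4] | -29 585 [-3.7  3.9 10.9] | -23 326 [10.  11.  12.2] | -17 325 [11.  12.1 13.5] | -11 322 [12.1 13.2 14.4] | -5 300 [13.3 14.4 15.3] | 1 293 [14.3 15.4 16.6] | 7 295 [15.5 16.5 17.8] | 13 281 [16.6 17.7 18.8] | 19 276 [17.5 18.8 19.8] | 25 135 [18.4 19.5 20.2] | 31 0  | 37 0  | 43 0  | 49 0  | 
top extents [-29.52700535  -3.30492619]
```

View pics/w5.png

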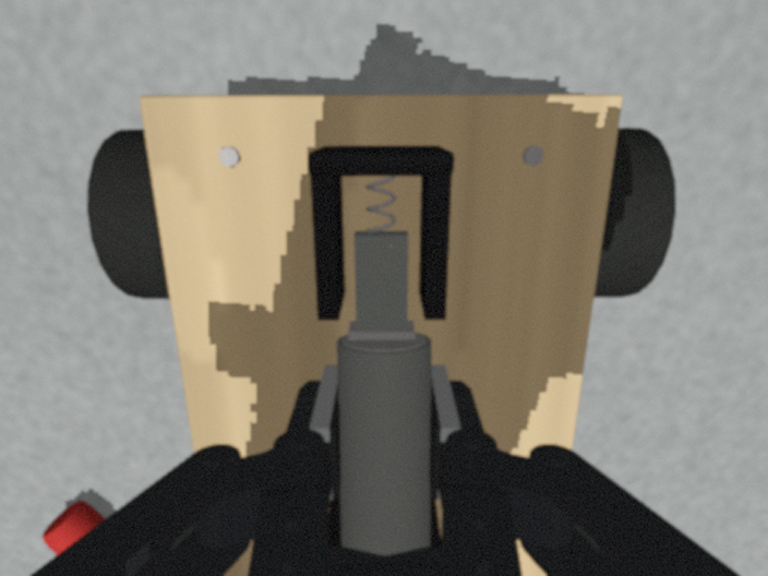

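Request:
{"name": "carry_out", "arguments": {"deltas": [[0.003,0,0.015,0,-1],[0.0,0,0.03,0,-1],[0.0,0,0.04,0,-1],[0.0,0,0.04,0,-1]]}}

```text
clock: 18.82
position: [0.5595, -0.2415, 0.099]
ee_rot: [0.999, 0.042, 0.002, 0.001]
ft_force: [-15.3, 4.6, 36.5]
grip_width: 0.29
grasp_force: 55.1
```

Run:
```python
from h import *
o,M=state();inbay(RB,RY,o["position"])
p=camera("wrist"); held(p,o["position"],np.radians(4.8))
```

```text
t 18.82 pos [ 0.5595 -0.2415  0.099 ] yaw 4.79 zaxis [ 0.004 -0.002 -1.   ] F [-15.3   4.6  36.5] w 0.29 g 55.1
bay coords mm [-12.3   0.4  -4. ]
-41 307 [-0.1  0.8  1.8] | -35 283 [-0.1  0.8  1.7] | -29 494 [ 0.2  2.8 14.2] | -23 469 [ 3.4 14.9 16.3] | -17 330 [14.6 15.7 16.8] | -11 309 [15.1 16.2 17.1] | -5 305 [15.7 16.6 17.6] | 1 279 [16.2 17.1 18. ] | 7 272 [16.5 17.5 18.5] | 13 262 [17.2 18.  19. ] | 19 246 [17.4 18.5 19.4] | 25 159 [17.9 18.7 19.6] | 31 0  | 37 0  | 43 0  | 49 0  | 
top extents [-27.0593306  -23.50698434]
```

Request:
{"name": "carry_out", "arguments": {"deltas": [[0.0,0,0.015,0,-1],[-0.005,0,0.03,0,-1],[-0.005,0,0.03,0,-1]]}}

```text
clock: 19.25
position: [0.5604, -0.2415, 0.097]
ee_rot: [0.999, 0.042, 0.004, 0.002]
ft_force: [-17.5, 8.6, 52.1]
grip_width: 0.288
grasp_force: 57.9
```

Run:
```python
from h import *
o,M=state();inbay(RB,RY,o["position"])
p=camera("wrist"); held(p,o["position"],np.radians(4.8))
```

```text
t 19.25 pos [ 0.5604 -0.2415  0.097 ] yaw 4.82 zaxis [ 0.007 -0.003 -1.   ] F [-17.5   8.6  52.1] w 0.288 g 57.9
bay coords mm [-13.2   0.4  -6. ]
-41 311 [2.  3.  3.7] | -35 285 [2.  2.9 3.8] | -29 322 [2.  3.2 5.5] | -23 662 [ 4.7 15.3 18.4] | -17 330 [16.9 17.9 18.9] | -11 304 [17.2 18.2 19.1] | -5 304 [17.3 18.3 19.2] | 1 286 [17.5 18.5 19.4] | 7 266 [17.7 18.7 19.6] | 13 251 [18.  18.9 19.8] | 19 253 [18.3 19.  20. ] | 25 129 [18.1 19.  19.9] | 31 0  | 37 0  | 43 0  | 49 0  | 
top extents [-26.89904152 -23.93713344]
```

Request:
{"name": "carry_out", "arguments": {"deltas": [[0,0,-0.01,0,-0.1],[-0.02,0,-0.04,0,-0.1],[-0.02,0,-0.04,0,-0.1]]}}

```text
clock: 19.68
position: [0.5542, -0.2416, 0.0957]
ee_rot: [0.999, 0.042, -0.0, 0.0]
ft_force: [0.1, -0.1, 0.6]
grip_width: 0.448
grasp_force: 0.0
```

Run:
```python
from h import *
o,M=state();inbay(RB,RY,o["position"])
p=camera("wrist"); held(p,o["position"],np.radians(4.8)); save(p,"w6.png",s=1.5)
print(fitbay(p,RB,.103,np.radians(RY)))
```

```text
t 19.68 pos [ 0.5542 -0.2416  0.0957] yaw 4.77 zaxis [-0. -0. -1.] F [ 0.1 -0.1  0.6] w 0.448 g 0.0
bay coords mm [-7.  -0.  -7.3]
-41 304 [3.2 4.2 5.1] | -35 308 [3.3 4.1 5.1] | -29 375 [ 3.5  5.2 17. ] | -23 668 [ 6.6 18.4 20.5] | -17 325 [19.  19.8 20.8] | -11 310 [19.1 20.  20.9] | -5 303 [19.2 20.2 21.1] | 1 288 [19.2 20.3 21.2] | 7 283 [19.4 20.4 21.4] | 13 250 [19.7 20.6 21.4] | 19 247 [19.8 20.7 21.5] | 25 69 [20.1 20.7 21.5] | 31 0  | 37 0  | 43 0  | 49 0  | 
top extents [-28.68330279 -25.09359739]
{'o': array([ 0.5472, -0.2421]), 'yaw': np.float64(184.33), 'dz': np.float64(0.3), 'npts': 6548, 'wall_a': array([15.2, 15.5, 16. ]), 'wall_b': array([-3.3,  1.2,  3.7]), 'wall_z': array([117.1, 117.2, 117.4]), 'top_a': array([-32.7, -11.6,  15.4])}
```

View pics/w6.png

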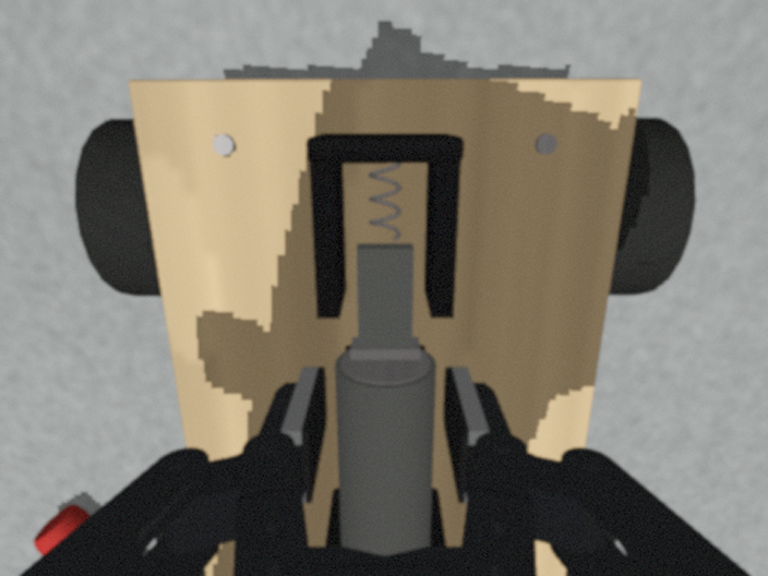

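Request:
{"name": "carry_out", "arguments": {"deltas": [[0,0,-0.1,0,0.08],[0,0,-0.45,0,0.08],[0,0,-0.8,0,0.08],[0,0,-1,0,0.08],[0,0,-1,0,0.08]]}}

```text
clock: 20.35
position: [0.5557, -0.2416, 0.2496]
ee_rot: [0.999, 0.042, 0.003, 0.001]
ft_force: [-1.5, 0.3, -0.1]
grip_width: 0.541
grasp_force: 0.0
```

Run:
```python
from h import *
p=camera("wrist")
r=fitbay(p,RB,.103,np.radians(RY));print(r)
held(p,RB,np.radians(4.81))
to((.5995,.0343,.18),3.2)
```

```text
{'o': array([ 0.5472, -0.2422]), 'yaw': np.float64(184.76), 'dz': np.float64(0.3), 'npts': 1710, 'wall_a': array([19.8, 34.2, 42.4]), 'wall_b': array([-16.1,  -0.1,  16. ]), 'wall_z': array([117.2, 122.7, 124.1]), 'top_a': array([-32.2,  -4.5,  28.3])}
-41 61 [-4.2 -3.1 -2. ] | -35 111 [-3.9 -1.  12.5] | -29 76 [11.5 12.5 13.6] | -23 65 [11.5 12.8 13.6] | -17 67 [11.6 12.8 13.8] | -11 60 [11.8 12.9 14.2] | -5 64 [12.1 13.  14.1] | 1 57 [12.1 13.2 14. ] | 7 62 [12.  13.1 14.7] | 13 60 [12.4 13.5 14.4] | 19 61 [12.4 13.5 14.4] | 25 61 [12.7 13.8 15.2] | 31 84 [13.6 19.4 20.8] | 37 59 [18.8 19.8 21.1] | 43 25 [18.5 19.9 21. ] | 49 0  | 
top extents [-32.76001959  28.25151107]
t 20.4 pos [ 0.5549 -0.2414  0.2474] yaw 4.8 zaxis [ 0.002 -0.001 -1.   ] F [-0.  -0.2  0.1] w 0.54 g 0.0
delta [ 0.449 -1.807  0.448] spin 0.053
```

Request:
{"name": "carry_out", "arguments": {"deltas": [[0.1,-0.33,0,0,0.08],[0.3,-0.66,0,0,0.08],[0.44,-1,0,0,0.08]]}}

```text
clock: 20.78
position: [0.6077, -0.0847, 0.2446]
ee_rot: [0.999, 0.042, -0.001, -0.0]
ft_force: [0.9, -0.2, 0.7]
grip_width: 0.54
grasp_force: 0.0
```

Request:
{"name": "carry_out", "arguments": {"deltas": [[0,-0.3,0.2,0.053,0.08],[0,-0.6,0.45,0.053,0.08],[0,-0.807,0.75,0.053,0.08],[0,-0.807,0.75,0.053,0.08],[0,-0.807,0.75,0.053,0.08]]}}

```text
clock: 21.4
position: [0.5977, 0.0334, 0.1333]
ee_rot: [1.0, 0.028, -0.0, 0.0]
ft_force: [0.9, -0.2, -0.4]
grip_width: 0.539
grasp_force: 0.0
```

Run:
```python
from h import *
p=camera("wrist")
r=fitbay(p,(.5995,.0343),.033,np.radians(183.2));print(r)
to((r["o"][0]-.0015,r["o"][1],.0375),r["yaw"])
```

```text
{'o': array([0.5995, 0.0345]), 'yaw': np.float64(183.2), 'dz': np.float64(-0.1), 'npts': 2441, 'wall_a': array([15.7, 17.8, 26. ]), 'wall_b': array([-1.6,  1.2,  1.9]), 'wall_z': array([47.2, 47.3, 47.4]), 'top_a': array([-32.9,  -4.7,  28.5])}
t 21.45 pos [0.5982 0.033  0.134 ] yaw 3.12 zaxis [ 0.001 -0.001 -1.   ] F [-0.4 -0.   0.7] w 0.539 g 0.0
delta [-0.001 -0.011  0.643] spin -0.003
```

Request:
{"name": "carry_out", "arguments": {"deltas": [[0,-0.01,0.3,0,0.08],[0,-0.01,0.55,0,0.08],[0,-0.01,0.643,0,0.08],[0,-0.01,0.643,0,0.08],[0,-0.01,0.643,0,-0.5],[0,-0.01,0.643,0,-1],[0,-0.01,0.643,0,-1],[0,-0.01,0.643,0,-1],[0,-0.01,0.3,0,-1],[0,-0.01,-0.05,0,-1],[0,-0.01,-0.4,0,-1],[0,-0.01,-0.4,0,-1]], "force": 30}}

```text
clock: 22.95
position: [0.5999, 0.0366, 0.1991]
ee_rot: [1.0, 0.028, 0.005, -0.0]
ft_force: [-1.1, -0.2, -1.3]
grip_width: 0.292
grasp_force: 30.1
```

Run:
```python
from h import *
o,M=state()
p=camera("wrist"); held(p,o["position"],np.radians(3.1))
to(bay(CB,CY,.004,.06),CY)
```

```text
t 22.95 pos [0.5999 0.0366 0.1991] yaw 3.22 zaxis [ 0.009  0.001 -1.   ] F [-1.1 -0.2 -1.3] w 0.292 g 30.1
-41 0  | -35 514 [-15.4  -1.1   7.2] | -29 290 [5.9 6.7 7.6] | -23 275 [5.8 6.8 7.8] | -17 261 [5.8 6.7 7.6] | -11 260 [5.8 6.6 7.5] | -5 258 [5.6 6.6 7.5] | 1 232 [5.7 6.5 7.4] | 7 226 [5.5 6.5 7.4] | 13 218 [5.7 6.5 7.3] | 19 208 [5.6 6.4 7.4] | 25 206 [5.5 6.4 7.3] | 31 32 [5.3 5.9 6.7] | 37 0  | 43 0  | 49 0  | 
top extents [-33.54613812  27.56172554]
t 23.0 pos [0.5987 0.0362 0.1962] yaw 3.21 zaxis [ 0.005  0.    -1.   ] F [ 0.1 -0.3 -1.6] w 0.294 g 30.1
delta [ 0.045 -1.108  0.628] spin -0.516
```

Request:
{"name": "carry_out", "arguments": {"deltas": [[0,-0.33,0,0,-1],[0,-0.66,0,0,-1],[0.024,-1,0,0,-1]]}}

```text
clock: 23.38
position: [0.592, 0.1869, 0.1924]
ee_rot: [1.0, 0.028, -0.001, 0.0]
ft_force: [0.5, -0.3, -0.6]
grip_width: 0.292
grasp_force: 30.1
```

Request:
{"name": "carry_out", "arguments": {"deltas": [[0,-0.1,0.1,-0.3,-1],[0,-0.1,0.3,-0.516,-1],[0,-0.1,0.5,-0.516,-1],[0,-0.1,0.5,-0.516,-1],[0,-0.1,0.5,-0.516,-1]]}}

```text
clock: 24.0
position: [0.5921, 0.201, 0.1191]
ee_rot: [0.987, 0.162, 0.0, -0.0]
ft_force: [0.6, -0.4, -0.1]
grip_width: 0.289
grasp_force: 30.1
```

Run:
```python
from h import *
o,M=state();inbay(CB,CY,o["position"])
p=camera("wrist"); 
print(fitbay(p,CB,.042,np.radians(CY),cell=False))
to(bay(CB,CY,.0072,.048),CY)
```

```text
t 24.0 pos [0.5921 0.201  0.1191] yaw 18.68 zaxis [ 0.001  0.    -1.   ] F [ 0.6 -0.4 -0.1] w 0.289 g 30.1
bay coords mm [ 8.7  0.1 77.1]
{'o': array([0.6003, 0.2039]), 'yaw': np.float64(198.7), 'dz': np.float64(0.0), 'npts': 0, 'wall_a': None, 'wall_b': None, 'wall_z': None, 'top_a': None}
t 24.05 pos [0.5924 0.2011 0.1196] yaw 18.68 zaxis [ 0.002  0.001 -1.   ] F [ 0.3 -0.   0. ] w 0.294 g 30.1
delta [ 0.008 -0.001  0.197] spin -0.001
```

Request:
{"name": "carry_out", "arguments": {"deltas": [[0.005,0,0.1,0,-1],[0.005,0,0.197,0,-1],[0.005,0,0.22,0,-1],[0.005,0,0.25,0,-1],[0.005,0,0.28,0,-1],[0.0,0,0.31,0,-1],[0,0,0.33,0,-1],[0,0,0.33,0,-1]]}}

```text
clock: 25.05
position: [0.5947, 0.2018, 0.0715]
ee_rot: [0.987, 0.162, 0.003, -0.001]
ft_force: [5.5, 1.8, 9.9]
grip_width: 0.293
grasp_force: 33.7
```

Run:
```python
from h import *
o,M=state();inbay(CB,CY,o["position"])
p=camera("wrist"); held(p,o["position"],np.radians(18.7))
```

```text
t 25.05 pos [0.5947 0.2018 0.0715] yaw 18.66 zaxis [ 0.007  0.002 -1.   ] F [5.5 1.8 9.9] w 0.293 g 33.7
bay coords mm [ 6.   0.2 29.5]
-41 202 [-33.6 -32.5 -31.5] | -35 508 [-32.9  -8.2   1. ] | -29 335 [-18.9   1.6   2.9] | -23 311 [2.  3.4 4.6] | -17 316 [3.7 5.1 6.3] | -11 296 [5.4 6.7 8.1] | -5 311 [7.  8.5 9.8] | 1 304 [ 8.9 10.2 11.6] | 7 301 [10.6 11.9 13.2] | 13 294 [12.2 13.6 14.9] | 19 302 [13.9 15.3 16.6] | 25 118 [15.1 16.2 17.3] | 31 0  | 37 0  | 43 0  | 49 0  | 
top extents [-15.49740767  16.42875333]
```

Request:
{"name": "carry_out", "arguments": {"deltas": [[-0.005,0,0.015,0,-1],[-0.01,0,0.03,0,-1],[-0.01,0,0.045,0,-1],[-0.01,0,0.06,0,-1],[-0.01,0,0.06,0,-1]]}}

```text
clock: 25.72
position: [0.594, 0.2016, 0.0632]
ee_rot: [0.987, 0.162, 0.004, -0.001]
ft_force: [6.2, 1.5, 12.3]
grip_width: 0.295
grasp_force: 38.8
```

Run:
```python
from h import *
o,M=state();inbay(CB,CY,o["position"])
p=camera("wrist"); held(p,o["position"],np.radians(18.7))
```

```text
t 25.73 pos [0.594  0.2016 0.0632] yaw 18.66 zaxis [ 0.008  0.003 -1.   ] F [ 6.2  1.5 12.3] w 0.295 g 38.8
bay coords mm [ 6.7  0.1 21.2]
-41 214 [-25.2 -24.3 -23.4] | -35 510 [-24.7  -6.2  -3.2] | -29 317 [-3.6 -1.7  0.2] | -23 337 [-0.3  1.7  3.8] | -17 339 [3.3 5.2 7.1] | -11 359 [ 6.4  8.5 10.4] | -5 382 [ 9.7 11.7 13.8] | 1 391 [13.2 15.3 17.3] | 7 391 [16.5 18.5 20.5] | 13 416 [19.9 21.9 24. ] | 19 103 [22.6 23.6 24.6] | 25 0  | 31 0  | 37 0  | 43 0  | 49 0  | 
top extents [-16.3745545   -0.04074834]
```

Request:
{"name": "carry_out", "arguments": {"deltas": [[0.03,0,0,0,-1],[0.06,0,0,0,-1],[0.09,0,0,0,-1],[0.12,0,0,0,-1],[0.145,0,0.0,0,-1],[0.155,0,0.015,0,-1],[0.155,0,0.015,0,-1]]}}

```text
clock: 26.65
position: [0.6098, 0.207, 0.0583]
ee_rot: [0.987, 0.162, -0.003, 0.001]
ft_force: [-21.0, -7.9, 21.8]
grip_width: 0.29
grasp_force: 38.8
```

Run:
```python
from h import *
o,M=state();inbay(CB,CY,o["position"])
p=camera("wrist"); held(p,o["position"],np.radians(18.7))
```

```text
t 26.65 pos [0.6098 0.207  0.0583] yaw 18.7 zaxis [-0.006 -0.003 -1.   ] F [-21.   -7.9  21.8] w 0.29 g 38.8
bay coords mm [-9.9  0.1 16.3]
-41 228 [-20.4 -19.4 -18.6] | -35 451 [-20.1  -5.4  -1.3] | -29 389 [-19.5  -0.2   1.5] | -23 329 [1.2 3.  4.7] | -17 345 [3.9 5.9 7.9] | -11 350 [ 7.   8.8 10.7] | -5 367 [10.  11.9 13.7] | 1 372 [12.9 14.8 16.6] | 7 371 [16.  17.8 19.6] | 13 390 [18.7 20.6 22.6] | 19 250 [21.7 23.1 24.3] | 25 2 [22.1 22.1 22.2] | 31 0  | 37 0  | 43 0  | 49 0  | 
top extents [-17.87559427   0.83798725]
```

Request:
{"name": "carry_out", "arguments": {"deltas": [[-0.01,0,0.02,0,-1],[-0.01,0,0.04,0,-1],[-0.015,0,0.06,0,-1],[-0.015,0,0.08,0,-1],[-0.015,0,0.08,0,-1]]}}

```text
clock: 27.32
position: [0.6089, 0.2069, 0.046]
ee_rot: [0.987, 0.163, -0.001, 0.0]
ft_force: [-10.3, -4.2, 11.0]
grip_width: 0.293
grasp_force: 37.2
```

Run:
```python
from h import *
o,M=state();inbay(CB,CY,o["position"])
p=camera("wrist"); held(p,o["position"],np.radians(18.7))
```

```text
t 27.32 pos [0.6089 0.2069 0.046 ] yaw 18.71 zaxis [-0.003 -0.001 -1.   ] F [-10.3  -4.2  11. ] w 0.293 g 37.2
bay coords mm [-9.1 -0.1  4. ]
-41 255 [-8.1 -7.1 -6.2] | -35 292 [-7.9 -7.   5.5] | -29 575 [-6.1  6.4  8.2] | -23 323 [7.3 8.7 9.9] | -17 328 [ 8.9 10.1 11.5] | -11 335 [10.3 11.7 12.9] | -5 323 [12.  13.1 14.5] | 1 315 [13.4 14.6 15.9] | 7 299 [15.1 16.2 17.3] | 13 303 [16.4 17.6 18.9] | 19 301 [17.9 19.1 20.4] | 25 102 [18.9 20.1 20.8] | 31 0  | 37 0  | 43 0  | 49 0  | 
top extents [-31.82213349   1.06120854]
```

Request:
{"name": "carry_out", "arguments": {"deltas": [[0.003,0,0.02,0,-1],[0.003,0,0.04,0,-1],[0.0,0,0.06,0,-1],[0.0,0,0.075,0,-1],[0.0,0,0.075,0,-1]]}}

```text
clock: 28.0
position: [0.6116, 0.2076, 0.0376]
ee_rot: [0.987, 0.162, 0.002, 0.0]
ft_force: [-8.8, -3.6, 22.6]
grip_width: 0.295
grasp_force: 40.0
```

Run:
```python
from h import *
o,M=state();inbay(CB,CY,o["position"])
p=camera("wrist"); held(p,o["position"],np.radians(18.7))
```

```text
t 28.0 pos [0.6116 0.2076 0.0376] yaw 18.68 zaxis [ 0.003  0.    -1.   ] F [-8.8 -3.6 22.6] w 0.295 g 40.0
bay coords mm [-11.9   0.1  -4.4]
-41 313 [0.4 1.3 2.3] | -35 288 [0.3 1.3 2.2] | -29 527 [ 0.7  3.5 14.8] | -23 471 [ 4.6 16.  17.3] | -17 315 [15.6 16.5 17.5] | -11 303 [15.8 16.7 17.7] | -5 285 [16.  16.9 17.8] | 1 280 [16.2 17.1 17.9] | 7 271 [16.4 17.3 18.3] | 13 242 [16.6 17.5 18.4] | 19 246 [16.8 17.7 18.5] | 25 186 [16.9 17.8 18.6] | 31 0  | 37 0  | 43 0  | 49 0  | 
top extents [-26.82147096 -25.24714376]
```

Request:
{"name": "carry_out", "arguments": {"deltas": [[0.003,0,0.015,0,-1],[0.003,0,0.015,0,-1],[0,0,0,0,-0.1],[-0.02,0,-0.02,0,-0.1],[-0.02,0,-0.02,0,-0.1],[-0.02,0,-0.1,0,0.08],[-0.02,0,-0.45,0,0.08],[-0.02,0,-0.8,0,0.08],[-0.02,0,-1,0,0.08],[-0.02,0,-1,0,0.08],[-0.02,0,-1,0,0.08]]}}

```text
clock: 29.42
position: [0.6072, 0.2058, 0.1838]
ee_rot: [0.987, 0.162, -0.0, 0.0]
ft_force: [-0.2, -0.9, -1.1]
grip_width: 0.539
grasp_force: 0.0
```

Run:
```python
from h import *
o,M=state()
p=camera("wrist");t=camera("top")
print(fitbay(p,CB,.042,np.radians(CY)))
held(p,CB,np.radians(18.7))
print("top rover",fitbay(t,RB,.103,np.radians(RY)))
c=lambda p,x,y,w,h:cv2.resize(p["img"][y:y+h,x:x+w,::-1],(390,290),interpolation=cv2.INTER_CUBIC)
cv2.imwrite("pics/end.png",np.hstack([cv2.resize(p["img"][:,:,::-1],(390,290)),c(t,305,160,90,67)]))
```

```text
t 29.43 pos [0.6072 0.2058 0.1838] yaw 18.68 zaxis [-0.001 -0.    -1.   ] F [-0.2 -0.9 -1.1] w 0.539 g 0.0
{'o': array([0.6003, 0.2038]), 'yaw': np.float64(198.67), 'dz': np.float64(0.2), 'npts': 1773, 'wall_a': array([24.2, 34.2, 42.7]), 'wall_b': array([-15.9,  -0.1,  15.7]), 'wall_z': array([56.4, 61.7, 63.1]), 'top_a': array([-32.3,  -3.3,  28.4])}
-41 66 [-4.3 -3.2 -1.9] | -35 109 [-3.4 -0.6 12.9] | -29 80 [11.4 12.4 13.7] | -23 81 [11.4 12.6 13.7] | -17 77 [11.8 12.6 13.6] | -11 71 [11.9 12.7 13.9] | -5 63 [12.  12.9 14.4] | 1 63 [11.8 13.  13.9] | 7 62 [12.3 13.1 14. ] | 13 61 [12.3 13.2 14.1] | 19 61 [12.3 13.4 14.5] | 25 62 [12.3 13.4 14.8] | 31 86 [13.4 19.4 20.8] | 37 60 [18.8 19.9 21. ] | 43 27 [19.  19.7 20.8] | 49 0  | 
top extents [-32.70599079  28.18413605]
top rover {'o': array([ 0.547 , -0.2399]), 'yaw': np.float64(185.37), 'dz': np.float64(1.0), 'npts': 238, 'wall_a': array([18.8, 35.4, 43.4]), 'wall_b': array([-15.4,  -0.2,  15.5]), 'wall_z': array([117.9, 123. , 125.8]), 'top_a': array([-31.8,  -2.9,  27.5])}
```

View pics/end.png

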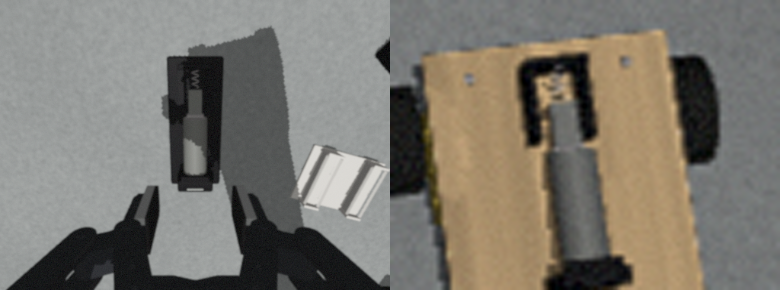

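The left half shows the flat cell in the charger, around (195,140). The right half shows the charged cell in the rover, around (580,205). In both bays the plus end is under the lip, the minus face measures about −33 mm, and the rack is empty. I'm handing the job in.

```bash
python3 -c "
from h import *
print(ticket.hand_in())"
```

```text
the job is handed in; nothing more can be done
None
```

The cells are swapped and the job is handed in at about 29.5 s. By camera measurement, each cell lies home in the other's bay with its plus end under the lip; `hand_in` gave no verdict.

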